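# Close the back of a picture frame: back board onto its pins, slide latch home

## Robot

A 6-joint arm with a two-finger parallel gripper is mounted at the origin on the work surface. World frame = base frame: x ahead of the robot, y to its left, z up, the work surface at z = 0. Lengths are in m, angles in rad, forces in N, time in s.
With the tool pointing down it reaches from about 0.275 to 0.825 m from the base axis. Payload 4.9 kg.
Tool frame: the origin (TCP) lies midway between the tips of the shut fingers; the grasp point (between the pads) lies r.grip_point_offset behind it (r.grip_point_offset is the distance from the TCP to the grasp point, in m); z points along the fingers, y is the line along which they close (so a half turn about z gives the same grasp; the last joint's range is limited). The gripper opens to 85 mm and grips with 20 to 120 N. Pads are 22 mm wide; open, the fingers measure 114 mm over their backs; the gripper's body (76 mm by 85 mm) begins 54 mm behind the grasp point. The pads swing forward as they close: fully open they stand 13 mm farther back than shut.
Start: joints at [1.051, 0.326, -0.193, 1.052, 0, 1.437], TCP at [0.207, 0.51, 0.199] pointing down, gripper open.
Joint ranges: [-2.65, 2.65], [-0.97, 1.79], [-1.3, 1.35], [-1.93, 2.1], [-1.47, 1.37], [-3.14, 3.14]. Speed limits (rad/s): [2.57, 2.57, 3.14, 3.14, 3.14, 3.14].

## Interface

Orientations are given as a unit quaternion [w, x, y, z].
In Python, from plant import status, imaging, r gives the robot as it stands.
- The arm moves only by the tool drive_tool, never from a script. Its argument "series" is a list of rows, each a list of 7 numbers: the turn, a rotation vector about the tool's x, y, z in units of 6 degrees (1.0 is 6 degrees), then the shift along the tool's x, y, z in units of 25 mm (1.0 is 25 mm), then the closure, from 0 (fully open) to 1 (shut). In form: [[rx, ry, rz, tx, ty, tz, hand], ...]. A call has 1 to 10 rows; each row shifts and turns the commanded pose from where the row before left it, along the tool's axes as they then stand; what a row does not reach is not made up. A row lasts 1/10 s, in which the tool goes at most 50 mm and 8.59 degrees, less where a joint would pass 70% of its speed; a pose out of reach is approached as far as the arm can. A call is refused whole if a number of a shift passes 1 or a number of a turn 1, either way. A call with a gripper value outside its range is refused whole. The fingers move at their own pace and stop on an object; the grip force is fixed at half the most. Time passes only in rows, so rows that do not move let the fingers close. It gives the time, the measured TCP pose, the force and the opening at its end, in the units of the state.
- status.read_state(): the state, without advancing time (a new reading comes with each control period).
- imaging.capture(name): name is "scene" or "top"; returns the picture (420x560x3 uint8, red, green, blue); there is no depth.
- imaging.get_calibration(name): a dict with "K" (3x3 intrinsics, pixels), "rvec" (rotation vector, rad) and "tvec" (3), from world to camera coordinates, as OpenCV has them. Camera axes: x right, y down, z forward; pixel columns grow to the right and rows downward; lengths in m; the calibration is good to about 2 mm. A picture is of the moment at which its call begins. get_calibration takes no time and is no camera call.
- r.job_done(): hands the job in, once; it reports no verdict.
The state is a dict: "clock": time; "joints": joint angles; "joint_vel": joint speeds; "joint_torque": joint torques, N m; "tool_pos": TCP position; "orientation": TCP orientation; "contact_force": force on the tool from outside, world axes, zero at the start; "ft_torque": the same for the moment, N m; "grip_width": finger opening in m.
Only numpy, scipy, OpenCV 4.12 (cv2) and the standard library are available. Lean on these libraries where they do the work, as an engineer would, in place of code of your own. Each camera call takes 0.05 s, during which the arm holds its last target. There are 200 camera calls.

## Task

The picture frame lies face down on the sloping stand: put the plywood back board with the two holes onto it, batten side up, lowering it (not dropping it) over the two locating pins until it lies flush. Then lock it in by sliding the brass latch grip over the board until you feel it press against its end stop, but not so hard that the clamped stop is shoved out of its setting. Let go, and leave the other things on the desk where they are.

Things in the scene. Friction and masses are not known exactly. Their poses are not given: they have to be found in the camera images.
- frame: Fixed dark picture frame, face down on a light-wood sloping stand, 340 (y) x 180 (x) x 18 mm; left or right of the robot's centre line, yaw varies. Origin: centre of its flat upper surface, where the board rests, 85 mm above the desk. z: the surface's normal, 28 deg from vertical, leaning to the robot's side; x: up the slope, away from the robot; y: level.
- pin_a (a point): Tip of one steel locating pin, at (36, -58, 16) mm in the frame's axes. The pins stand along the frame's z: 16 mm tall, 10 mm thick up to 12 mm height, then tapering to 8 mm at the tip.
- pin_b (a point): Tip of the other, equal pin, at (-36, 58, 16) mm in the frame's axes.
- backboard: Loose plywood board 110 (x) x 150 (y) x 6 mm, 0.17 to 0.35 kg, flat on the desk on the other side of the centre line from the frame. Origin: centre of its underside, z up. Two 12 mm through holes at (36, -58) and (-36, 58) mm. Same after a half turn about z: either way fits. Seated, origin and z meet the frame's, y along the frame's y (either way). A smaller blank has no holes.
- batten (a point): Top centre of the wooden batten in the middle of the board, to hold it by: 20 mm (board x) x 70 mm (board y), 28 mm tall on the 6 mm board, so this point is 34 mm above the board's underside.
- slide_grip (a point): Centre of the latch's brass grip block, 28 (frame y) x 36 (frame x) x 30 mm (frame z), 16 to 46 mm above the frame's surface. The latch slides along the frame's y: fully open this point is at (0, 154, 31) mm in the frame's axes, at the start y = 139 to 154 mm; moving it to -y closes it. About 3 N dry friction, no spring. Pinch it across its 36 mm width or push its outer (+y) face.
- stop: Steel end stop, a bridge over the latch's bar, 54 (x) x 6 mm (y), 24 mm high. Origin on the frame's surface, below the middle of the face (towards +y) that stops the grip: y = 88 to 104 mm in the frame's axes, varies. Latch home: the grip meets it, grip centre 14 mm from this origin along y. Only clamped: pushes of 11 N on it (14 N on the sliding grip) or more shift it.
- slide: The brass latch itself. Origin in the frame's surface under the grip's centre, axes like the frame's. Its bar, 30 mm wide (x), 8 mm thick, 8 to 16 mm above the surface, ends 54 mm from the origin towards -y. It passes under the stop and 2 mm over a flush board; a raised board blocks it. Home, it reaches 11 to 27 mm over the board's +y edge. Two 7 mm rails guide it.
- screwdriver: Bystander: wooden-handled screwdriver, 170 mm, lying on the robot's side of the back board. Origin: under its centre. Leave alone.
- jar: Bystander: small closed jar, 52 mm wide, 60 mm high, on the robot's side of the stand. Origin: under its centre. Leave alone.
- stapler: Bystander: grey stapler, 140 mm. Origin: under its centre. Leave alone.
- mug: Bystander: blue mug, 80 mm wide, 95 mm high. Origin: under its centre. Leave alone.
- tape: Bystander: roll of paper tape lying flat, 90 mm wide, 24 mm high. Origin: under its centre. Leave alone.
- blank: Bystander: smaller plywood blank, 80 x 110 x 6 mm, with a low batten and no holes. Origin: under its centre. Leave alone.
There are look-alikes about, which are no part of the job. What is shaped like the backboard but blue is not meant.

How it is judged:
By the outcome, as a careful person would: the job done as asked, in the order asked, and still so for the second after the job is handed in, with the robot touching nothing.
It also fails if it takes over 54 s, if anything falls off the work surface, if the arm or the gripper's body presses on something with over 40 N, if the wrist force passes 120 N, or if a joint passes its speed limit or range.

## Working session

There is one attempt and no reset: what is moved stays moved. The work goes in short steps, Python scripts to look and compute and a tool call to move; the robot and the scene stay as the last step left them, time stands still between calls to the robot, and variables do not carry over. Pictures are saved under pics/ and viewed, on a budget of 10 in all, crops included, one or two more only if the job needs it, and the job is handed in when it is done.

Besides the shell and the picture viewer there is one more tool, called after "Emit:" as name([rows], argument=value, ...), one row to a line, values as JSON. drive_tool: Moves the arm, as the interface text tells. Its arguments: {"type":"object","properties":{"series":{"type":"array"}},"required":["series"]}

```bash
mkdir -p pics; ls; python3 - <<'E'
from plant import status, imaging, r
import cv2, numpy as np
for n in ("scene","top"):
    im=imaging.capture(n); cv2.imwrite(f"pics/{n}0.png",im[:,:,::-1])
    c=imaging.get_calibration(n); R=cv2.Rodrigues(np.array(c["rvec"]))[0]
    print(n,c["K"],R.round(3).tolist(),(-R.T@np.array(c["tvec"])).round(3))
s=status.read_state(); print({k:np.round(v,3).tolist() for k,v in s.items()}, r.grip_point_offset)
a=cv2.imread("pics/scene0.png");b=cv2.imread("pics/top0.png")
cv2.imwrite("pics/both0.png",np.vstack([a,b])) 
E
```

```text
pics
scene [[390.01363139   0.         276.37899135]
 [  0.         390.01363139 208.54881282]
 [  0.           0.           1.        ]] [[-0.815, 0.579, -0.002], [0.423, 0.592, -0.686], [-0.396, -0.56, -0.728]] [0.894 0.5   0.772]
top [[540.19357764   0.         273.87893952]
 [  0.         540.19357764 208.05854488]
 [  0.           0.           1.        ]] [[0.009, -1.0, 0.013], [-0.995, -0.01, -0.103], [0.104, -0.012, -0.995]] [ 0.377 -0.021  1.287]
{'clock': 0.1, 'joints': [1.051, 0.327, -0.193, 1.052, -0.0, 1.437], 'joint_vel': [-0.0, -0.001, 0.002, -0.002, 0.0, -0.0], 'joint_torque': [0.095, -44.398, 26.283, 0.009, 0.028, 0.001], 'tool_pos': [0.207, 0.509, 0.198], 'orientation': [-0.0, 0.192, 0.981, -0.001], 'contact_force': [-0.383, 0.586, -0.629], 'ft_torque': [-0.01, -0.054, 0.03], 'grip_width': 0.085} 0.0187
```

View pics/scene0.png

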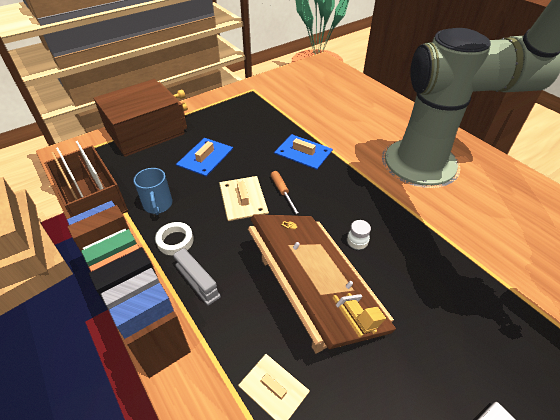

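View pics/top0.png

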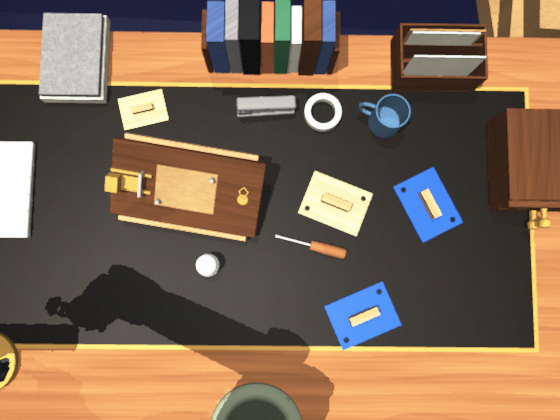

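The scene view shows the frame on its stand around (320,280) with its latch at (365,310), and the board with holes at (243,197). In the top view the frame is at (187,187), the latch grip at (115,184), and the holed board at (336,203). Next I'll enlarge these areas.

```bash
python3 - <<'E'
import cv2,numpy as np
a=cv2.imread("pics/scene0.png");b=cv2.imread("pics/top0.png")
def crop(im,x,y,w,h,f,step):
    c=cv2.resize(im[y:y+h,x:x+w],None,fx=f,fy=f,interpolation=cv2.INTER_CUBIC)
    for i in range(0,w,step): cv2.line(c,(i*f,0),(i*f,6),(0,0,255),1); cv2.putText(c,str(x+i),(i*f,16),0,.35,(0,255,255),1)
    for i in range(0,h,step): cv2.line(c,(0,i*f),(6,i*f),(0,0,255),1); cv2.putText(c,str(y+i),(8,i*f+4),0,.35,(0,255,255),1)
    return c
A=crop(b,100,130,170,118,4,10)
cv2.imwrite("pics/topframe.png",A)
B=crop(b,295,165,80,75,5,10); C=crop(a,215,170,80,75,5,10); 
cv2.imwrite("pics/board.png",np.hstack([B,C]))
cv2.imwrite("pics/scframe.png",crop(a,245,205,155,150,4,10)[:600])
E
```

```text
(no output)
```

View pics/topframe.png

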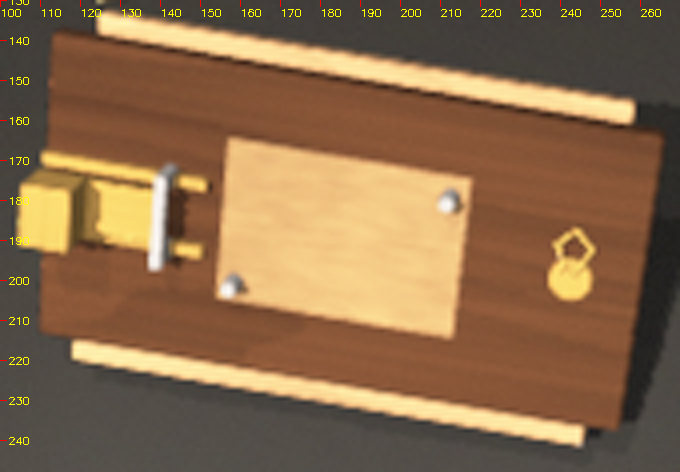

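View pics/board.png

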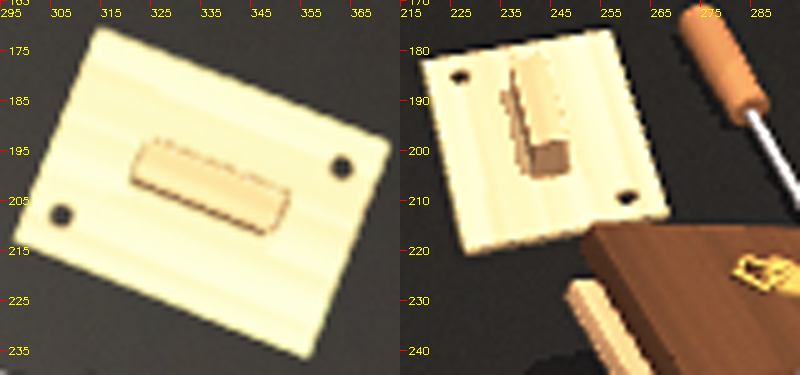

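View pics/scframe.png

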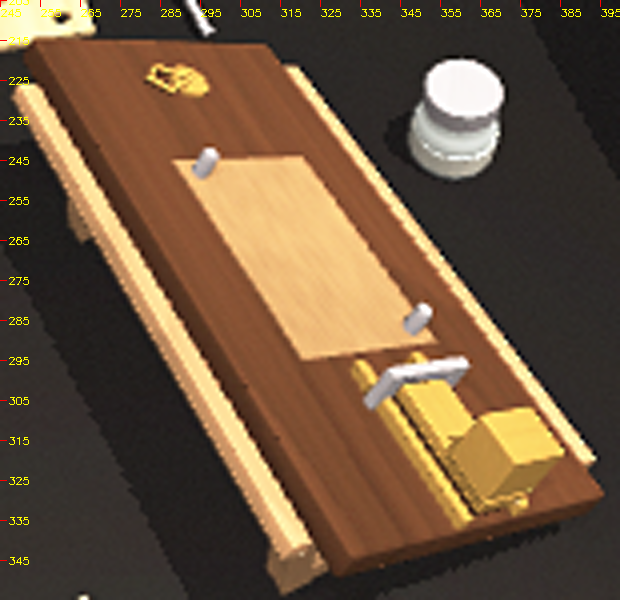

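The crops show pin tips at (211.8,181) and (157.2,201.8) in top, and (297,243) and (351,282) in scene. The board holes are at (307,208) and (363,198) in top, and (260,209) and (227,185) in scene. Now I'll fit the poses.

```bash
cat > h.py <<'E'
import numpy as np,cv2
from scipy.spatial.transform import Rotation as Rot
from scipy.optimize import least_squares
from plant import status, imaging, r
cal={n:imaging.get_calibration(n) for n in("scene","top")}
def proj(n,P):
    c=cal[n]; return cv2.projectPoints(np.asarray(P,float).reshape(-1,1,3),np.array(c["rvec"]),np.array(c["tvec"]),np.array(c["K"]),None)[0].reshape(-1,2)
def tri(pt,ps):
    M=[]
    for n in("top","scene"):
        c=cal[n];M.append(np.array(c["K"])@np.c_[cv2.Rodrigues(np.array(c["rvec"]))[0],np.array(c["tvec"])])
    X=cv2.triangulatePoints(M[0],M[1],np.array(pt,float).T,np.array(ps,float).T);return (X[:3]/X[3]).T
def FR(yaw): # frame rotation
    return (Rot.from_euler('z',yaw)*Rot.from_euler('y',-28,degrees=True)).as_matrix()
def box(cx,cy,z0,z1,sx,sy):
    return np.array([[cx+a*sx/2,cy+b*sy/2,z] for z in(z0,z1) for a,b in((-1,-1),(1,-1),(1,1),(-1,1))])/1000
E
python3 - <<'E'
from h import *
ct=lambda x,y:(100+x/4,130+y/4); cs=lambda x,y:(245+x/4,205+y/4)
bt=lambda x,y:(295+x/5,165+y/5); bs=lambda x,y:(215+x/5,170+y/5)
pt=[ct(447,204),ct(229,287)];ps=[cs(209,152),cs(424,308)]
print("pins tri",tri(pt,ps).round(4).tolist())
ht=[bt(61,215),bt(342,167)];hs=[bs(227,197),bs(59,76)]
print("holes tri",tri(ht,hs).round(4).tolist())
Bt=[bt(98,27),bt(390,145),bt(310,357),bt(14,237)];Bs=[bs(66,253),bs(22,62),bs(212,30),bs(268,215)]
print("board corners tri",tri(Bt,Bs).round(4).tolist())
print("batten corner tri",tri([bt(131,181),bt(264,235)],[bs(170,142),bs(170,142)])[:0])
# frame fit
F=[(.09,.17,0),(.09,-.17,0),(-.09,-.17,0),(-.09,.17,0)];Ft=[ct(55,33),ct(663,132),ct(615,430),ct(40,332)]
pins=np.array([(.036,-.058,.016),(-.036,.058,.016)])
def fr(p):
    R=FR(p[2]);o=np.array([p[0],p[1],p[3]])
    return np.r_[(proj("top",pins@R.T+o)-pt).ravel(),(proj("scene",pins@R.T+o)-ps).ravel(),.5*(proj("top",np.array(F)@R.T+o)-Ft).ravel()]
s=least_squares(fr,[.42,.2,-.1,.085]);print("frame",s.x.round(4),s.fun.round(1))
# board fit
H=np.array([(.036,-.058,.006),(-.036,.058,.006)])
C=np.array([(.055,.075,.006),(.055,-.075,.006),(-.055,-.075,.006),(-.055,.075,.006)])
def fb(p,sg,full=False):
    R=Rot.from_euler('z',p[2]).as_matrix();o=np.array([p[0],p[1],p[3]])
    hh=H[::-1]
    return np.r_[(proj("top",hh@R.T+o)-ht).ravel(),(proj("scene",hh@R.T+o)-hs).ravel(),(proj("top",C@R.T+o)-Bt).ravel(),(proj("scene",C@R.T+o)-Bs).ravel()]
b=least_squares(lambda p:fb(p,1),[.4,-.15,-.3,0]);print("board",b.x.round(4),b.fun.round(1))
R=Rot.from_euler('z',b.x[2]).as_matrix()
o=np.r_[b.x[:2],0]
np.save("fit.npy",np.array([s.x,b.x]))
# overlay
T=cv2.imread("pics/top0.png");S=cv2.imread("pics/scene0.png")
out=[]
Rf=FR(s.x[2]);of=np.array([s.x[0],s.x[1],s.x[3]])
def draw(im,n,x0,y0,w,h,f,gy,sy):
    c=cv2.resize(im[y0:y0+h,x0:x0+w],None,fx=f,fy=f,interpolation=cv2.INTER_CUBIC)
    def bx(P,col):
        q=((proj(n,P)-[x0,y0]+.5)*f-.5).astype(int)
        for a,e in [(0,1),(1,2),(2,3),(3,0),(4,5),(5,6),(6,7),(7,4),(0,4),(1,5),(2,6),(3,7)]: cv2.line(c,tuple(map(int,q[a])),tuple(map(int,q[e])),col,1)
    bx(box(0,gy,16,46,36,28)@Rf.T+of,(255,0,255)); bx(box(0,sy-3,0,24,54,6)@Rf.T+of,(255,255,0)); bx(box(0,0,-18,0,180,340)@Rf.T+of,(0,255,0))
    for p in pins: bx(box(p[0]*1e3,p[1]*1e3,0,16,8,8)@Rf.T+of,(0,0,255))
    bx(box(0,0,0,6,110,150)@R.T+o,(0,255,0)); bx(box(0,0,6,34,20,70)@R.T+o,(255,0,255))
    for q in H: bx(box(q[0]*1e3,q[1]*1e3,6,6,12,12)@R.T+o,(0,0,255))
    return c
A=draw(T,"top",100,130,145,110,4,147,96);B=draw(S,"scene",215,170,185,185,4,147,96)[:600]
cv2.imwrite("pics/ov_s.png",B)
A1=draw(T,"top",100,160,60,60,6,147,96);A2=draw(T,"top",295,165,80,75,5,147,96)
cv2.imwrite("pics/ov_t.png",np.hstack([A1,np.pad(A2,((0,max(0,360-A2.shape[0])),(0,0),(0,0)))[:360]]))
E
```

```text
pins tri [[0.5579, 0.1013, 0.1133], [0.514, 0.2263, 0.0806]]
holes tri [[0.5121, -0.1165, 0.0014], [0.537, -0.2519, 0.0011]]
board corners tri [[0.6035, -0.1341, -0.0005], [0.5481, -0.2753, 0.0003], [0.4447, -0.2352, 0.001], [0.5012, -0.094, 0.0001]]
batten corner tri []
frame [ 0.5433  0.1627 -0.1585  0.0827] [-0.2 -0.1 -0.2  0.4 -0.   0.  -0.6 -0.  -0.5 -0.1  0.2  0.5  0.4  0.1
 -0.3  0. ]
board [ 0.5244 -0.1844 -0.3737 -0.0052] [ 0.2  0.1 -0.2  0.1 -0.3 -0.   0.3  0.1  0.1  0.3 -0.4 -0.2 -0.7 -0.2
  0.1  0.4 -0.4 -0.6  0.2  0.1 -0.7  0.3 -0.3 -0.4]
```

View pics/ov_s.png

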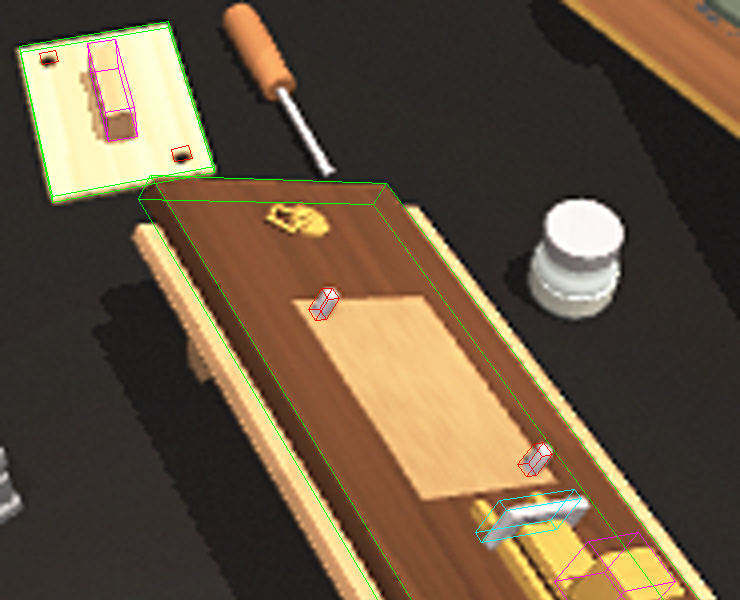

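View pics/ov_t.png

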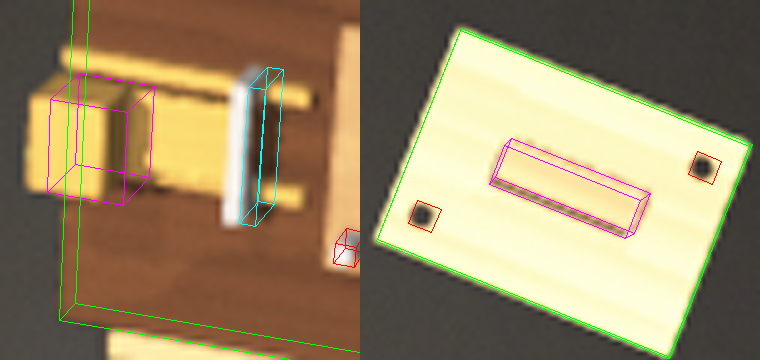

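The overlay fits to within 0.6 px. Heights come out 2–5 mm low (a calibration bias), so I'll fix the heights and let a small common image offset absorb it. I'll also fit the grip and stop, then plan the approach.

```bash
python3 - <<'E'
from h import *
ct=lambda x,y:(100+x/4,130+y/4); cs=lambda x,y:(245+x/4,205+y/4)
bt=lambda x,y:(295+x/5,165+y/5); bs=lambda x,y:(215+x/5,170+y/5)
pt=[ct(447,204),ct(229,287)];ps=[cs(209,152),cs(424,308)]
ht=[bt(61,215),bt(342,167)];hs=[bs(227,197),bs(59,76)]
Bt=[bt(98,27),bt(390,145),bt(310,357),bt(14,237)];Bs=[bs(66,253),bs(22,62),bs(212,30),bs(268,215)]
F=np.array([(.09,.17,0),(.09,-.17,0),(-.09,-.17,0),(-.09,.17,0)]);Ft=[ct(55,33),ct(663,132),ct(615,430),ct(40,332)]
pins=np.array([(.036,-.058,.016),(-.036,.058,.016)])
H=np.array([(-.036,.058,.006),(.036,-.058,.006)])
C=np.array([(.055,.075,.006),(.055,-.075,.006),(-.055,-.075,.006),(-.055,.075,.006)])
def res(p):
    R=FR(p[2]);o=np.array([p[0],p[1],.085]);Rb=Rot.from_euler('z',p[5]).as_matrix();ob=np.array([p[3],p[4],0])
    du,dv=p[6:8],p[8:10]
    f=lambda n,X,m,d:(proj(n,X)+d-m).ravel()
    return np.r_[f("top",pins@R.T+o,pt,du),f("scene",pins@R.T+o,ps,dv),.5*f("top",F@R.T+o,Ft,du),f("top",H@Rb.T+ob,ht,du),f("scene",H@Rb.T+ob,hs,dv),.7*f("top",C@Rb.T+ob,Bt,du),.7*f("scene",C@Rb.T+ob,Bs,dv),.3*p[6:10]]
s=least_squares(res,[.54,.16,-.16,.52,-.18,-.37,0,0,0,0])
print(s.x.round(4)); print(s.fun.round(1)); np.save("fit2.npy",s.x)
E
```

```text
[ 0.5427  0.163  -0.1584  0.5238 -0.1826 -0.3739  0.5169 -0.1857 -0.2012
  0.9296]
[ 0.1 -0.2 -0.   0.4  0.2  0.3 -0.4  0.2 -0.5 -0.2  0.4  0.4  0.6  0.1
 -0.2  0.   0.1 -0.1 -0.  -0.1 -0.  -0.1  0.4  0.   0.  -0.  -0.1 -0.3
 -0.4 -0.2 -0.   0.2 -0.2 -0.5  0.2 -0.  -0.3  0.1  0.  -0.3  0.2 -0.1
 -0.1  0.3]
```

Emit:
drive_tool([
  [0,0,1,0,0,-0.6,0],
  [0,0,1,0,-1,-0.6,0],
  [0,0,1,0,-1,-0.6,0],
  [0,0,1,0,-1,0,0],
  [0,0,1,0,-1,0,0],
  [0,0,1,0,-1,0,0],
])

```text
clock: 0.7
tool_pos: [0.1266, 0.4139, 0.2437]
orientation: [-0.0, 0.488, 0.873, -0.0]
contact_force: [-0.3, 0.2, -0.3]
grip_width: 0.0857
```

```bash
cat >> h.py <<'E'
def pose():
    s=status.read_state();q=s["orientation"];return np.array(s["tool_pos"]),Rot.from_quat([q[1],q[2],q[3],q[0]])
def plan(p1,R1,n,p0=None,R0=None):
    if p0 is None:p0,R0=pose()
    dv=(R0.inv()*R1).as_rotvec()/n
    for i in range(n):
        Ri=R0*Rot.from_rotvec(dv*i); t=Ri.inv().apply((np.array(p1)-p0)/n)
        print((np.r_[dv/np.radians(6),t/.025]).round(2).tolist())
def tool(zdir,ydir):
    z=np.array(zdir)/np.linalg.norm(zdir);y=np.array(ydir)-z*np.dot(z,ydir);y/=np.linalg.norm(y)
    return Rot.from_matrix(np.c_[np.cross(y,z),y,z])
x=np.load("fit2.npy")if __import__("os").path.exists("fit2.npy")else None
of=np.array([x[0],x[1],.085]);Rf=FR(x[2]);ob=np.array([x[3],x[4],0]);Rb=Rot.from_euler('z',x[5]).as_matrix()
RG=tool([0,0,-1],Rb[:,0]); RP=tool(-Rf[:,2],Rf[:,0])
E
python3 -c "
from h import *
plan(ob+[0,0,.15],RG,30)"
```

```text
[-0.0, 0.0, 0.29, -0.95, 0.03, 0.13]
[-0.0, 0.0, 0.29, -0.95, 0.06, 0.13]
[-0.0, 0.0, 0.29, -0.95, 0.09, 0.13]
[-0.0, 0.0, 0.29, -0.95, 0.12, 0.13]
[-0.0, 0.0, 0.29, -0.94, 0.15, 0.13]
[-0.0, 0.0, 0.29, -0.94, 0.18, 0.13]
[-0.0, 0.0, 0.29, -0.93, 0.21, 0.13]
[-0.0, 0.0, 0.29, -0.93, 0.24, 0.13]
[-0.0, 0.0, 0.29, -0.92, 0.27, 0.13]
[-0.0, 0.0, 0.29, -0.91, 0.29, 0.13]
[-0.0, 0.0, 0.29, -0.9, 0.32, 0.13]
[-0.0, 0.0, 0.29, -0.89, 0.35, 0.13]
[-0.0, 0.0, 0.29, -0.88, 0.38, 0.13]
[-0.0, 0.0, 0.29, -0.87, 0.4, 0.13]
[-0.0, 0.0, 0.29, -0.85, 0.43, 0.13]
[-0.0, 0.0, 0.29, -0.84, 0.46, 0.13]
[-0.0, 0.0, 0.29, -0.82, 0.48, 0.13]
[-0.0, 0.0, 0.29, -0.81, 0.51, 0.13]
[-0.0, 0.0, 0.29, -0.79, 0.53, 0.13]
[-0.0, 0.0, 0.29, -0.78, 0.56, 0.13]
[-0.0, 0.0, 0.29, -0.76, 0.58, 0.13]
[-0.0, 0.0, 0.29, -0.74, 0.6, 0.13]
[-0.0, 0.0, 0.29, -0.72, 0.63, 0.13]
[-0.0, 0.0, 0.29, -0.7, 0.65, 0.12]
[-0.0, 0.0, 0.29, -0.68, 0.67, 0.12]
[-0.0, 0.0, 0.29, -0.66, 0.69, 0.12]
[-0.0, 0.0, 0.29, -0.64, 0.71, 0.12]
[-0.0, 0.0, 0.29, -0.62, 0.73, 0.12]
[-0.0, 0.0, 0.29, -0.59, 0.75, 0.12]
[-0.0, 0.0, 0.29, -0.57, 0.77, 0.12]
```

Emit:
drive_tool([
  [0,0,0,-0.9,0.5,0,0],
  [0,0,0,-0.9,0.5,0,0],
  [0,0,0,-0.9,0.5,0,0],
  [0,0,0,-0.9,0.5,0,0],
  [0,0,0,-0.9,0.5,0,0],
  [0,0,0,-0.9,0.5,0,0],
  [0,0,0,-0.9,0.5,0,0],
  [0,0,0,-0.9,0.5,0,0],
])

```text
clock: 1.5
tool_pos: [0.3079, 0.3142, 0.2437]
orientation: [-0.0, 0.486, 0.874, -0.0]
contact_force: [-0.1, 0.9, -0.2]
grip_width: 0.0852
```

```bash
python3 -c "
from h import *
plan(ob+[0,0,.12],RG,20)"
```

```text
[-0.0, 0.0, 0.44, -1.07, -0.16, 0.25]
[-0.0, 0.0, 0.44, -1.08, -0.11, 0.25]
[-0.0, 0.0, 0.44, -1.08, -0.06, 0.25]
[-0.0, 0.0, 0.44, -1.08, -0.01, 0.25]
[-0.0, 0.0, 0.44, -1.08, 0.04, 0.25]
[-0.0, 0.0, 0.44, -1.08, 0.09, 0.25]
[-0.0, 0.0, 0.44, -1.07, 0.14, 0.25]
[-0.0, 0.0, 0.44, -1.07, 0.19, 0.25]
[-0.0, 0.0, 0.44, -1.06, 0.24, 0.25]
[-0.0, 0.0, 0.44, -1.04, 0.29, 0.25]
[-0.0, 0.0, 0.44, -1.03, 0.34, 0.25]
[-0.0, 0.0, 0.44, -1.01, 0.39, 0.25]
[-0.0, 0.0, 0.44, -0.99, 0.43, 0.25]
[-0.0, 0.0, 0.44, -0.97, 0.48, 0.25]
[-0.0, 0.0, 0.44, -0.95, 0.52, 0.25]
[-0.0, 0.0, 0.44, -0.92, 0.57, 0.25]
[-0.0, 0.0, 0.44, -0.9, 0.61, 0.25]
[-0.0, 0.0, 0.44, -0.87, 0.65, 0.25]
[-0.0, 0.0, 0.44, -0.83, 0.69, 0.25]
[-0.0, 0.0, 0.44, -0.8, 0.73, 0.25]
```

Emit:
drive_tool([
  [0,0,0.44,-1,-0.15,0,0],
  [0,0,0.44,-1,-0.1,0,0],
  [0,0,0.44,-1,-0.05,0,0],
  [0,0,0.44,-1,0,0,0],
  [0,0,0.44,-1,0.05,0,0],
  [0,0,0.44,-1,0.1,0,0],
  [0,0,0.44,-1,0.15,0,0],
  [0,0,0.44,-1,0.2,0.1,0],
  [0,0,0.44,-1,0.25,0.3,0],
  [0,0,0.44,-1,0.3,0.3,0],
])

```text
clock: 2.5
tool_pos: [0.4114, 0.0831, 0.2261]
orientation: [-0.0, 0.673, 0.74, -0.0]
contact_force: [-0.5, -0.2, -0.1]
grip_width: 0.0854
```

Emit:
drive_tool([
  [0,0,0.44,-1,0.35,0.4,0],
  [0,0,0.44,-1,0.4,0.4,0],
  [0,0,0.44,-1,0.43,0.5,0],
  [0,0,0.44,-1,0.48,0.5,0],
  [0,0,0.44,-1,0.52,0.5,0],
  [0,0,0.44,-1,0.57,0.5,0],
  [0,0,0.44,-1,0.61,0.5,0],
  [0,0,0.44,-0.9,0.65,0.5,0],
  [0,0,0.44,-0.9,0.69,0.3,0],
  [0,0,0.44,-0.8,0.73,0,0],
])

```text
clock: 3.5
tool_pos: [0.5188, -0.1721, 0.1222]
orientation: [-0.001, 0.824, 0.566, -0.001]
contact_force: [-0.2, 0.7, 0.1]
grip_width: 0.0855
```

```bash
python3 -c "
from h import *
plan(ob+[0,0,.06],RG,4); print(status.read_state()['joints'])"
```

```text
[-0.01, -0.0, 0.02, -0.08, 0.09, 0.62]
[-0.01, -0.0, 0.02, -0.08, 0.09, 0.62]
[-0.01, -0.0, 0.02, -0.08, 0.09, 0.62]
[-0.01, -0.0, 0.02, -0.08, 0.09, 0.62]
[-4.55479037e-01  3.85937441e-01 -3.13384787e-01  8.74742301e-01
  4.82346392e-05  1.48247421e+00]
```

Emit:
drive_tool([
  [0,0,0.08,-0.15,0.18,0.6,0],
  [0,0,0,-0.15,0.18,0.6,0],
  [0,0,0,0,0,0.6,0],
  [0,0,0,0,0,0.6,0],
  [0,0,0,0,0,0,0],
])

```text
clock: 4.0
tool_pos: [0.523, -0.1803, 0.0613]
orientation: [-0.002, 0.826, 0.564, -0.001]
contact_force: [-0.1, -0.0, -0.3]
grip_width: 0.0853
```

```bash
python3 - <<'E'
from h import *
plan(ob+[0,0,.011],RG,3)
im=[]
for n in("top","scene"):
    a=imaging.capture(n)[:,:,::-1]; u,v=proj(n,[ob+[0,0,.03]])[0].astype(int)
    im.append(cv2.resize(a[v-55:v+55,u-50:u+50],None,fx=4,fy=4,interpolation=cv2.INTER_CUBIC))
cv2.imwrite("pics/g1.png",np.hstack(im))
E
```

```text
[-0.02, -0.0, 0.0, -0.03, 0.02, 0.67]
[-0.02, -0.0, 0.0, -0.02, 0.02, 0.67]
[-0.02, -0.0, 0.0, -0.02, 0.02, 0.67]
```

View pics/g1.png

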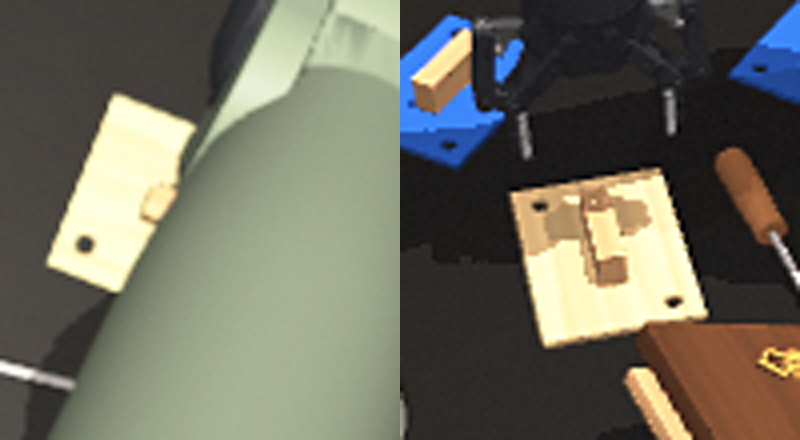

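In the scene crop the fingers straddle the batten centrally (about (598,240)). The arm hides part of the board in the top view. Next I descend and close.

Emit:
drive_tool([
  [-0.03,0,0,-0.05,0.06,0.67,0],
  [-0.03,0,0,0,0,0.67,0],
  [0,0,0,0,0,0.66,0],
  [0,0,0,0,0,0,0],
  [0,0,0,0,0,0,0.3],
  [0,0,0,0,0,0,0.5],
  [0,0,0,0,0,0,0.7],
  [0,0,0,0,0,0,1],
  [0,0,0,0,0,0,1],
  [0,0,0,0,0,0,1],
])

```text
clock: 5.1
tool_pos: [0.5266, -0.1836, 0.0142]
orientation: [0.003, 0.826, 0.564, 0.002]
contact_force: [0.1, 0.4, 0.5]
grip_width: 0.0003
```

Emit:
drive_tool([
  [0,0,0,0,0,0,1],
  [0,0,0,0,0,0,1],
  [0,0,0,0,0,0,1],
])

```text
clock: 5.4
tool_pos: [0.5265, -0.1835, 0.0139]
orientation: [0.003, 0.826, 0.564, 0.002]
contact_force: [-0.1, 0.2, -0.2]
grip_width: -0.0
```

```bash
python3 - <<'E'
from h import *
im=[]
for n in("top","scene"):
    a=imaging.capture(n)[:,:,::-1]; u,v=proj(n,[ob+[0,0,.03]])[0].astype(int)
    im.append(cv2.resize(a[v-55:v+55,u-50:u+50],None,fx=4,fy=4,interpolation=cv2.INTER_CUBIC))
cv2.imwrite("pics/g2.png",np.hstack(im));print(proj("scene",[pose()[0]]),u,v,status.read_state()['joints'],proj("top",[pose()[0]]))
E
```

```text
[[242.27509013 194.11516613]] 242 189 [-4.68152636e-01  5.25710984e-01 -4.11488817e-01  6.27413626e-01
  6.11110486e-04  1.47587637e+00] [[335.7094399  201.77611177]]
```

View pics/g2.png

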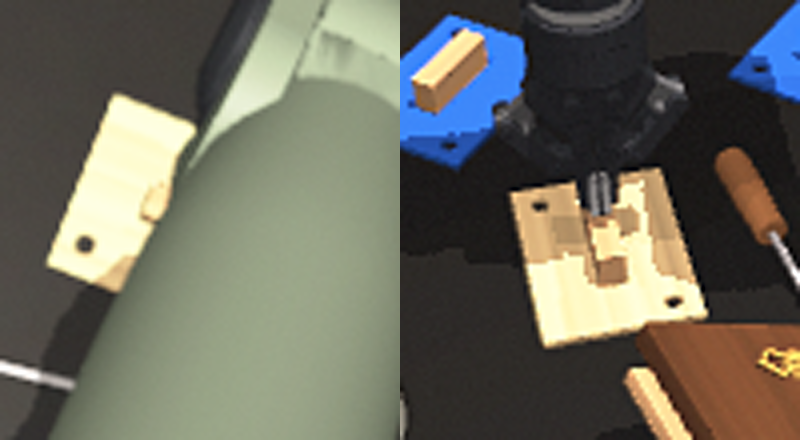

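The scene crop shows the shut fingertips at about (242,187) px, covering the top of the batten. So they closed above it, although the reported TCP z is 14 mm. A gentle downward probe will show the real tip height.

Emit:
drive_tool([
  [0,0,0,0,0,0.06,1],
  [0,0,0,0,0,0.06,1],
  [0,0,0,0,0,0,1],
])

```text
clock: 5.8
tool_pos: [0.5263, -0.1834, 0.0107]
orientation: [0.002, 0.826, 0.564, 0.002]
contact_force: [-0.7, 1.1, -0.4]
grip_width: -0.0001
```

```bash
python3 - <<'E'
from h import *
for i in range(3):
    s=status.read_state(); print(np.round(s['tool_pos'],4),np.round(s['joint_torque'],2),np.round(s['contact_force'],2),s['grip_width']); imaging.capture("top")
E
```

```text
[ 0.5263 -0.1834  0.0107] [-1.000e-02 -4.861e+01  2.016e+01 -1.200e-01  0.000e+00 -0.000e+00] [-0.73  1.1  -0.39] -0.00014218571090593183
[ 0.5264 -0.1834  0.0108] [-1.000e-02 -4.851e+01  2.005e+01 -7.000e-02  0.000e+00 -0.000e+00] [-0.06 -0.14 -0.17] 2.9602594379480898e-05
[ 0.5265 -0.1835  0.0109] [ -0.   -48.5   20.04  -0.05   0.     0.  ] [ 0.69 -0.13  0.42] -2.6795366716708053e-05
```

Emit:
drive_tool([
  [0,0,0,0,0,0.06,1],
  [0,0,0,0,0,0.06,1],
  [0,0,0,0,0,0.06,1],
  [0,0,0,0,0,0,1],
])

```text
clock: 6.35
tool_pos: [0.5264, -0.1834, 0.0062]
orientation: [0.002, 0.826, 0.564, 0.002]
contact_force: [-0.5, 0.3, -0.2]
grip_width: 0.0002
```

Emit:
drive_tool([
  [0,0,0,0,0,0.06,1],
  [0,0,0,0,0,0.06,1],
  [0,0,0,0,0,0,1],
])

```text
clock: 6.65
tool_pos: [0.5264, -0.1835, 0.0033]
orientation: [0.002, 0.826, 0.564, 0.002]
contact_force: [-0.3, -0.3, -0.0]
grip_width: -0.0001
```

```bash
python3 - <<'E'
from h import *
im=[]
a=imaging.capture("scene")[:,:,::-1]
cv2.imwrite("pics/g3.png",cv2.resize(a[150:230,200:290],None,fx=7,fy=7,interpolation=cv2.INTER_CUBIC))
print(proj("scene",[pose()[0]]+np.array([[0,0,0],[0,0,.02],[0,0,.04]])))
E
```

```text
[[242.54231608 196.82752715]
 [242.06718844 191.68153984]
 [241.57899824 186.39407521]]
```

View pics/g3.png

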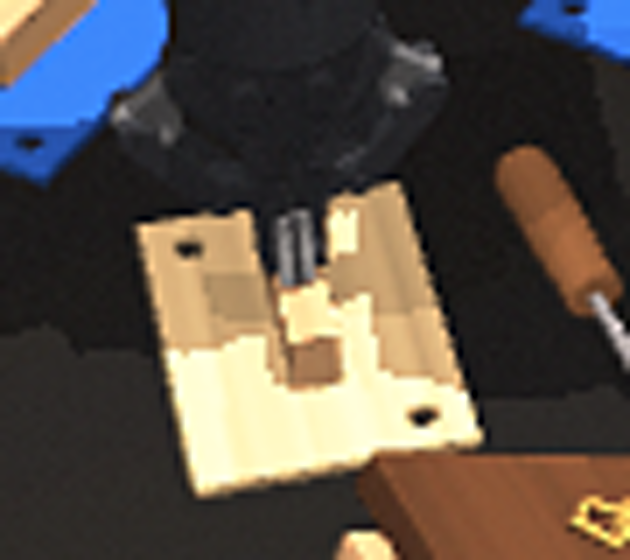

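The tips show at about (242.3,190.3) px, 7 px above the projected reported TCP. That puts them roughly 28 mm higher than reported and near contact with the batten top. I'll keep probing.

Emit:
drive_tool([
  [0,0,0,0,0,0.06,1],
  [0,0,0,0,0,0.06,1],
  [0,0,0,0,0,0,1],
])

```text
clock: 7.0
tool_pos: [0.5268, -0.1837, 0.0017]
orientation: [0.003, 0.826, 0.564, 0.002]
contact_force: [-2.3, 1.9, 10.8]
grip_width: 0.0
```

Emit:
drive_tool([
  [0,0,0,0,0,0.06,1],
  [0,0,0,0,0,0.06,1],
  [0,0,0,0,0,0,1],
])

```text
clock: 7.3
tool_pos: [0.527, -0.1837, 0.0016]
orientation: [0.004, 0.826, 0.564, 0.002]
contact_force: [-10.0, 5.0, 35.9]
grip_width: 0.0
```

Contact came at reported z≈0.002, while the batten top is at 0.034. So the reported TCP is about 32 mm lower than the real fingertips, which agrees with the images (g1 gives the same offset). I'll lift, open, and descend 29 mm in stages watching the force.

Emit:
drive_tool([
  [0,0,0,0,0,-0.4,1],
  [0,0,0,0,0,0,0],
  [0,0,0,0,0,0,0],
  [0,0,0,0,0,0,0],
  [0,0,0,0,0,0,0],
  [0,0,0,0,0,0,0],
  [0,0,0,0,0,0,0],
  [0,0,0,0,0,0,0],
])

```text
clock: 8.1
tool_pos: [0.5265, -0.1835, 0.0073]
orientation: [0.002, 0.826, 0.564, 0.002]
contact_force: [-1.6, -0.1, 0.1]
grip_width: 0.0853
```

Emit:
drive_tool([
  [0,0,0,0,0,0.2,0],
  [0,0,0,0,0,0.2,0],
  [0,0,0,0,0,0.2,0],
  [0,0,0,0,0,0.2,0],
  [0,0,0,0,0,0,0],
])

```text
clock: 8.6
tool_pos: [0.526, -0.1833, -0.0135]
orientation: [0.002, 0.826, 0.564, 0.001]
contact_force: [0.4, -0.0, 0.2]
grip_width: 0.0853
```

Emit:
drive_tool([
  [0,0,0,0,0,0.15,0],
  [0,0,0,0,0,0.15,0],
  [0,0,0,0,0,0,0],
  [0,0,0,0,0,0,0.4],
  [0,0,0,0,0,0,0.6],
  [0,0,0,0,0,0,0.7],
  [0,0,0,0,0,0,0.8],
  [0,0,0,0,0,0,1],
  [0,0,0,0,0,0,1],
  [0,0,0,0,0,0,1],
])

```text
clock: 9.6
tool_pos: [0.5269, -0.1837, -0.0197]
orientation: [0.003, 0.826, 0.564, 0.002]
contact_force: [-1.3, 0.1, 4.0]
grip_width: 0.0187
```

Emit:
drive_tool([
  [0,0,0,0,0,0,1],
  [0,0,0,0,0,0,1],
])

```text
clock: 9.8
tool_pos: [0.527, -0.1837, -0.0197]
orientation: [0.003, 0.826, 0.564, 0.002]
contact_force: [-0.3, 0.5, 5.3]
grip_width: 0.0186
```

Gripped: the width of about 19 mm matches the 20 mm batten. Lift and plan the carry.

Emit:
drive_tool([
  [0,0,0,0,0,-0.2,1],
  [0,0,0,0,0,-0.5,1],
  [0,0,0,0,0,-0.8,1],
  [0,0,0,0,0,-1,1],
  [0,0,0,0,0,-1,1],
  [0,0,0,0,0,-1,1],
  [0,0,0,0,0,-1,1],
  [0,0,0,0,0,-1,1],
  [0,0,0,0,0,-0.5,1],
  [0,0,0,0,0,0,1],
])

```text
clock: 10.8
tool_pos: [0.5269, -0.1838, 0.157]
orientation: [0.004, 0.826, 0.564, 0.003]
contact_force: [-0.0, -0.4, -2.2]
grip_width: 0.0188
```

```bash
cat >> h.py <<'E'
Rg=Rot.from_quat([.826,.564,.002,.003]); dA=Rg.inv().apply(ob-np.array([.527,-.1837,-.0197]))  # board origin in (reported) tool frame, hyp. A
RgB=(Rg.inv()*Rot.from_matrix(Rb)) # board rotation in tool
def tgt(h): # reported pose for board h above frame along normal
    R=Rot.from_matrix(Rf)*RgB.inv(); return of+Rf[:,2]*h-R.apply(dA), R
E
python3 - <<'E'
from h import *
print(dA, RgB.as_rotvec(), status.read_state()['joints'], status.read_state()['contact_force'])
p,R=tgt(.08); print(p,R.as_quat(), "B-A diff", (np.array([0,0,-.030])-R.apply([0,0,.030])).round(3))
plan(p,R,20)
E
```

```text
[-0.00010883 -0.0032468  -0.01972391] [-2.21636911 -2.21921413 -0.00791089] [-4.68235743e-01  3.63790934e-01 -2.49901025e-01  9.47051068e-01
  6.08556410e-04  1.47576594e+00] [-0.02592271 -0.35978335 -2.18212637]
[0.51768468 0.16714666 0.13983267] [0.73717135 0.6295621  0.15911609 0.18684762] B-A diff [-0.014  0.002 -0.004]
[-0.23, 0.03, -0.1, 0.65, -0.27, 0.03]
[-0.23, 0.03, -0.1, 0.65, -0.27, 0.03]
[-0.23, 0.03, -0.1, 0.65, -0.26, 0.02]
[-0.23, 0.03, -0.1, 0.65, -0.25, 0.02]
[-0.23, 0.03, -0.1, 0.66, -0.25, 0.01]
[-0.23, 0.03, -0.1, 0.66, -0.24, 0.01]
[-0.23, 0.03, -0.1, 0.66, -0.23, 0.01]
[-0.23, 0.03, -0.1, 0.67, -0.23, 0.0]
[-0.23, 0.03, -0.1, 0.67, -0.22, -0.0]
[-0.23, 0.03, -0.1, 0.67, -0.21, -0.01]
[-0.23, 0.03, -0.1, 0.67, -0.21, -0.01]
[-0.23, 0.03, -0.1, 0.67, -0.2, -0.01]
[-0.23, 0.03, -0.1, 0.68, -0.19, -0.01]
[-0.23, 0.03, -0.1, 0.68, -0.18, -0.02]
[-0.23, 0.03, -0.1, 0.68, -0.18, -0.02]
[-0.23, 0.03, -0.1, 0.68, -0.17, -0.02]
[-0.23, 0.03, -0.1, 0.68, -0.16, -0.02]
[-0.23, 0.03, -0.1, 0.69, -0.15, -0.03]
[-0.23, 0.03, -0.1, 0.69, -0.14, -0.03]
[-0.23, 0.03, -0.1, 0.69, -0.14, -0.03]
```

Emit:
drive_tool([
  [-0.23,0.03,-0.1,0.65,-0.27,0,1],
  [-0.23,0.03,-0.1,0.65,-0.27,0,1],
  [-0.23,0.03,-0.1,0.65,-0.26,0,1],
  [-0.23,0.03,-0.1,0.65,-0.25,0,1],
  [-0.23,0.03,-0.1,0.66,-0.25,0,1],
  [-0.23,0.03,-0.1,0.66,-0.24,0,1],
  [-0.23,0.03,-0.1,0.66,-0.23,0,1],
  [-0.23,0.03,-0.1,0.67,-0.23,0,1],
  [-0.23,0.03,-0.1,0.67,-0.22,0,1],
  [-0.23,0.03,-0.1,0.67,-0.21,0,1],
])

```text
clock: 11.8
tool_pos: [0.5198, -0.0068, 0.1484]
orientation: [0.092, 0.789, 0.602, 0.082]
contact_force: [-1.0, 0.5, -1.5]
grip_width: 0.0183
```

Emit:
drive_tool([
  [-0.23,0.03,-0.1,0.67,-0.21,-0.01,1],
  [-0.23,0.03,-0.1,0.67,-0.2,-0.01,1],
  [-0.23,0.03,-0.1,0.68,-0.19,-0.01,1],
  [-0.23,0.03,-0.1,0.68,-0.18,-0.02,1],
  [-0.23,0.03,-0.1,0.68,-0.18,-0.02,1],
  [-0.23,0.03,-0.1,0.68,-0.17,-0.02,1],
  [-0.23,0.03,-0.1,0.68,-0.16,-0.02,1],
  [-0.23,0.03,-0.1,0.69,-0.15,-0.03,1],
  [-0.23,0.03,-0.1,0.69,-0.14,-0.03,1],
  [-0.23,0.03,-0.1,0.69,-0.14,-0.03,1],
])

```text
clock: 12.8
tool_pos: [0.515, 0.1682, 0.141]
orientation: [0.181, 0.738, 0.63, 0.16]
contact_force: [0.0, -0.5, -1.6]
grip_width: 0.0185
```

```bash
python3 - <<'E'
from h import *
p,R=tgt(.08); plan(p,R,1); P,RR=pose(); print(P,status.read_state()['joints'])
b=RR*RgB; oo=P+RR.apply(dA); print("pred board",oo,"frame coords",Rf.T@(oo-of))
C=np.array([(.055,.075,.0),(.055,-.075,.0),(-.055,-.075,.0),(-.055,.075,.0),(.036,-.058,.006),(-.036,.058,.006)])
for n in("scene","top"):
    a=imaging.capture(n)[:,:,::-1]; cv2.imwrite(f"pics/h_{n}.png",a)
    d=x[8:10] if n=="scene" else x[6:8]
    print(n,(proj(n,b.apply(C)+oo)+d).round(1).tolist())
a=cv2.imread("pics/h_scene.png");t=cv2.imread("pics/h_top.png")
A=cv2.resize(a[170:320,240:380],None,fx=4,fy=4,interpolation=cv2.INTER_CUBIC)
cv2.imwrite("pics/h1.png",A)
T=cv2.resize(t[120:240,110:230],None,fx=3,fy=3,interpolation=cv2.INTER_CUBIC)
cv2.imwrite("pics/h2.png",np.hstack([cv2.resize(a[185:305,255:375],None,fx=3.3,fy=3.3,interpolation=cv2.INTER_CUBIC),cv2.resize(T,(396,396))]))
E
```

```text
[-0.07, -0.08, -0.03, -0.03, 0.08, 0.09]
[0.5150397  0.1682264  0.14097927] [ 0.30564453  0.09376382 -0.81348167  0.21609645 -0.20430573  1.98818153]
pred board [0.50301994 0.16987926 0.15686573] frame coords [-0.00178138  0.00049664  0.08234015]
scene [[341.5, 269.0], [301.5, 214.9], [339.0, 216.1], [380.1, 265.7], [313.8, 218.4], [370.4, 257.8]]
top [[143.4, 172.5], [215.2, 184.7], [209.2, 232.6], [140.0, 220.9], [205.5, 192.8], [147.7, 215.2]]
```

View pics/h2.png

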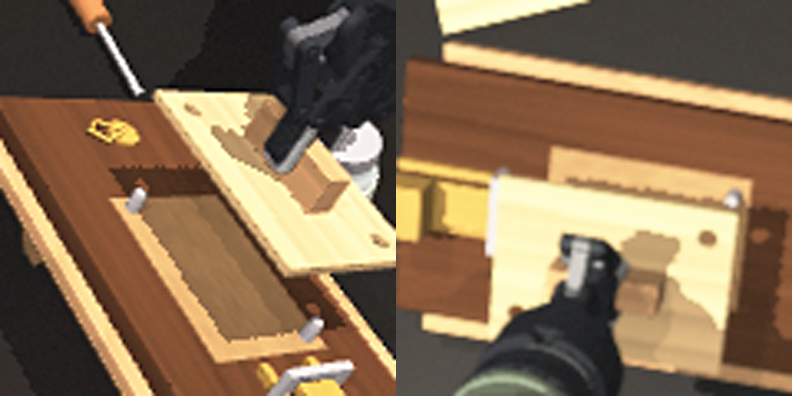

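Scene crop: the board hovers over the frame with holes at (313.5,217.7) and (370.2,258.0). Top crop: holes at (204.2,192.1) and (146.1,214.5). These agree with the tool-axis-offset prediction to within 1.6 px, so I'll fit the held board's actual position.

```bash
cat > hv.py <<'E'
from h import *
H=np.array([(.036,-.058,.006),(-.036,.058,.006)])
def held(mt,ms):
    P,RR=pose(); b=RR*RgB
    def f(p):
        Q=(b*Rot.from_euler('z',p[3])).apply(H)+P+RR.apply(dA)+p[:3]
        return np.r_[(proj("top",Q)+x[6:8]-mt).ravel(),(proj("scene",Q)+x[8:10]-ms).ravel()]
    s=least_squares(f,[0,0,0,0.]); o=P+RR.apply(dA)+s.x[:3]
    print("world corr mm",s.x[:3]*1e3,"yaw",s.x[3],"res",s.fun.round(1)); print("frame coords mm",Rf.T@(o-of)*1e3, "orient in frame",(Rot.from_matrix(Rf).inv()*b).as_rotvec(degrees=True))
    return s
E
python3 - <<'E'
from hv import *
held([(204.2,192.1),(146.1,214.5)],[(313.5,217.7),(370.2,258.0)])
E
```

```text
world corr mm [2.58258126 0.90704041 4.15844162] yaw -0.00826765186056013 res [ 0.4 -0.2  0.3 -0.4  0.4  0.3  0.5 -0.3]
frame coords mm [ 1.18606746  2.53431058 84.89399607] orient in frame [ 0.54881228  0.50286993 -0.04635343]
```

Emit:
drive_tool([
  [-0.07,-0.08,-0.03,-0.06,0,0.4,1],
  [0,0,0,0,0,0.5,1],
  [0,0,0,0,0,0.5,1],
  [0,0,0,0,0,0.4,1],
  [0,0,0,0,0,0,1],
])

```text
clock: 13.4
tool_pos: [0.5368, 0.1621, 0.1013]
orientation: [0.187, 0.738, 0.629, 0.159]
contact_force: [-1.1, -0.4, -2.1]
grip_width: 0.019
```

```bash
python3 - <<'E'
from hv import *
P,RR=pose();oo=P+RR.apply(dA);print("pred frame mm",Rf.T@(oo-of)*1e3,(Rot.from_matrix(Rf).inv()*RR*RgB).as_rotvec(degrees=True))
C=np.array([(.055,.075,.0),(.055,-.075,.0),(-.055,-.075,.0),(-.055,.075,.0),(.036,-.058,.006),(-.036,.058,.006)])
for n in("scene","top"):
    a=imaging.capture(n)[:,:,::-1]; cv2.imwrite(f"pics/i_{n}.png",a)
    print(n,(proj(n,(RR*RgB).apply(C)+oo)+(x[8:10] if n=="scene" else x[6:8])).round(1)[4:].tolist())
a=cv2.imread("pics/i_scene.png");t=cv2.imread("pics/i_top.png")
f=lambda m,r,c:cv2.resize(m[r:r+100,c:c+100],None,fx=4,fy=4,interpolation=cv2.INTER_CUBIC)
cv2.imwrite("pics/i1.png",np.hstack([f(a,205,275),f(t,145,130)]))
E
```

```text
pred frame mm [-0.74348014 -1.97694042 36.72596792] [-0.07179563  0.04501697 -0.08773983]
scene [[302.9, 233.5], [357.1, 272.8]]
top [[210.5, 185.3], [154.8, 206.9]]
```

View pics/i1.png

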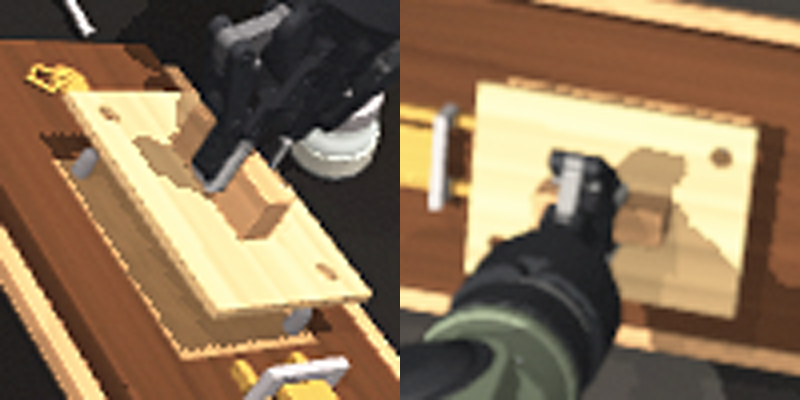

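The crop shows holes at (302.2,233.2) and (356.5,272.8) in scene, and (210,184.2) and (153.8,205.5) in top. All are within about 1.4 px of the prediction, and the board is parallel to the frame.

```bash
python3 - <<'E'
from hv import *
held([(210,184.25),(153.75,205.5)],[(302.25,233.25),(356.5,272.75)])
# hole centroid by darkness: sharper
import cv2
def cen(fn,u,v,w=5):
    g=cv2.cvtColor(cv2.imread(fn),cv2.COLOR_BGR2GRAY).astype(float)
    u0,v0=int(round(u)),int(round(v)); c=g[v0-w:v0+w+1,u0-w:u0+w+1]; m=np.clip(np.percentile(c,60)-25-c,0,None)
    yy,xx=np.mgrid[-w:w+1,-w:w+1]; return u0+(m*xx).sum()/m.sum(),v0+(m*yy).sum()/m.sum(),m.sum()
a=[cen("pics/i_scene.png",302,233,3),cen("pics/i_scene.png",356,272,3),cen("pics/i_top.png",209.6,184,3),cen("pics/i_top.png",153.4,205.3,3)]
b=[cen("pics/scene0.png",227,185,3),cen("pics/scene0.png",260,209,3),cen("pics/top0.png",363,198,4),cen("pics/top0.png",307,208,4)]
print(np.round(a,1).tolist(),np.round(b,1).tolist())
E
```

```text
world corr mm [2.19910696 0.44195038 2.16353131] yaw -0.0076446701951982075 res [ 0.  -0.1  0.2 -0.1  0.2 -0.1  0.2  0.1]
frame coords mm [ 3.03298461 -0.60157975 38.71643707] orient in frame [-0.01280282 -0.05458976 -0.08100171]
[[301.7, 233.2, 576.0], [356.4, 272.5, 461.0], [209.9, 184.0, 1218.0], [154.2, 206.5, 2973.8]] [[226.6, 185.0, 1183.0], [260.0, 209.0, 1494.0], [362.9, 198.1, 2204.0], [306.8, 207.7, 2185.0]]
```

The vision offset of +3 mm in x agrees with the closing fingers having centred the board (3.2 mm). I'll correct x by −2.8 mm and descend to just above the pins.

Emit:
drive_tool([
  [0,0,-0.04,0.02,-0.11,0,1],
  [0,0,0,0,0,0.25,1],
  [0,0,0,0,0,0.25,1],
  [0,0,0,0,0,0.2,1],
  [0,0,0,0,0,0,1],
  [0,0,0,0,0,0,1],
])

```text
clock: 14.1
tool_pos: [0.5435, 0.1626, 0.0862]
orientation: [0.188, 0.736, 0.631, 0.16]
contact_force: [0.1, 0.1, -1.1]
grip_width: 0.0184
```

```bash
cat >> hv.py <<'E'
def st():
    P,RR=pose();s=status.read_state();print("pred frame mm (+3.3,+1.5)",(Rf.T@(P+RR.apply(dA)-of)*1e3+[3.3,1.5,0]).round(2),"rot",(Rot.from_matrix(Rf).inv()*RR*RgB).as_rotvec(degrees=True).round(2),"F frame",(Rf.T@s["contact_force"]).round(1),"M",(Rf.T@s["ft_torque"]).round(2),s["clock"])
E
python3 - <<'E'
from hv import *
st()
for n in("scene","top"): cv2.imwrite(f"pics/j_{n}.png",imaging.capture(n)[:,:,::-1])
P,RR=pose();oo=P+RR.apply(dA)+Rf@[.0033,.0015,0]
for n in("scene","top"):print(n,(proj(n,(RR*RgB).apply(H)+oo)+(x[8:10] if n=="scene" else x[6:8])).round(1).tolist())
a=cv2.imread("pics/j_scene.png");t=cv2.imread("pics/j_top.png")
f=lambda m,r,c:cv2.resize(m[r:r+50,c:c+50],None,fx=8,fy=8,interpolation=cv2.INTER_CUBIC)
cv2.imwrite("pics/j1.png",np.vstack([np.hstack([f(a,220,275)[:300],f(a,255,325)[:300]]),np.hstack([f(t,160,190)[:300],f(t,180,135)[:300]])]))
E
```

```text
pred frame mm (+3.3,+1.5) [ 1.19  1.05 20.34] rot [ 0.02 -0.1   0.17] F frame [-0.4  0.1 -1.1] M [-0.03  0.63  0.  ] 14.1
scene [[299.4, 240.1], [353.2, 279.3]]
top [[210.5, 181.6], [155.5, 203.3]]
```

Emit:
drive_tool([
  [0,0,0,-0.04,-0.05,0,1],
  [0,0,0,0,0,0.06,1],
  [0,0,0,0,0,0.06,1],
  [0,0,0,0,0,0.06,1],
  [0,0,0,0,0,0,1],
])

```text
clock: 14.7
tool_pos: [0.5445, 0.1615, 0.0818]
orientation: [0.188, 0.736, 0.631, 0.16]
contact_force: [-0.2, 0.1, -2.9]
grip_width: 0.0189
```

```bash
python3 -c "
from hv import *
st()"
```

```text
pred frame mm (+3.3,+1.5) [ 0.2   0.15 15.89] rot [ 0.03 -0.13  0.17] F frame [-1.6  0.1 -2.5] M [-0.    0.66 -0.01] 14.7
```

Emit:
drive_tool([
  [0,0,0,0,0,0.06,1],
  [0,0,0,0,0,0.06,1],
  [0,0,0,0,0,0,1],
])

```text
clock: 15.0
tool_pos: [0.5462, 0.1615, 0.0793]
orientation: [0.188, 0.736, 0.63, 0.16]
contact_force: [-0.6, 1.4, -1.4]
grip_width: 0.0185
```

Emit:
drive_tool([
  [0,0,0,0,0,0.06,1],
  [0,0,0,0,0,0.06,1],
  [0,0,0,0,0,0,1],
])

```text
clock: 15.3
tool_pos: [0.5476, 0.1613, 0.0767]
orientation: [0.188, 0.736, 0.63, 0.16]
contact_force: [1.1, 1.7, -0.4]
grip_width: 0.0186
```

```bash
python3 -c "
from hv import *
st()"
```

```text
pred frame mm (+3.3,+1.5) [0.49 0.42 9.97] rot [ 0.06 -0.15  0.16] F frame [ 0.5  1.9 -0.8] M [ 0.42  0.54 -0.08] 15.3
```

Emit:
drive_tool([
  [0,0,0,0,0,0.06,1],
  [0,0,0,0,0,0.06,1],
  [0,0,0,0,0,0,1],
])

```text
clock: 15.6
tool_pos: [0.549, 0.1611, 0.0741]
orientation: [0.188, 0.736, 0.63, 0.16]
contact_force: [1.1, 2.2, -1.4]
grip_width: 0.0188
```

```bash
python3 -c "
from hv import *
st()"
```

```text
pred frame mm (+3.3,+1.5) [0.49 0.39 6.96] rot [ 0.06 -0.15  0.16] F frame [-0.   2.4 -1.6] M [ 0.49  0.51 -0.11] 15.6
```

Emit:
drive_tool([
  [0,0,0,0.03,0,0.06,1],
  [0,0,0,0,0,0.06,1],
  [0,0,0,0,0,0,1],
])

```text
clock: 15.9
tool_pos: [0.5501, 0.1612, 0.0711]
orientation: [0.188, 0.736, 0.631, 0.159]
contact_force: [0.5, 0.4, -2.2]
grip_width: 0.0188
```

```bash
python3 -c "
from hv import *
st()"
```

```text
pred frame mm (+3.3,+1.5) [0.06 0.7  3.84] rot [ 0.01 -0.11  0.17] F frame [-0.6  0.5 -2.2] M [ 0.14  0.61 -0.04] 15.9
```

Side force relieved; the pins are in the holes. Continuing until it seats.

Emit:
drive_tool([
  [0,0,0,0,0,0.06,1],
  [0,0,0,0,0,0.06,1],
  [0,0,0,0,0,0,1],
])

```text
clock: 16.2
tool_pos: [0.5515, 0.161, 0.0685]
orientation: [0.188, 0.736, 0.631, 0.16]
contact_force: [0.6, 0.4, -1.8]
grip_width: 0.0188
```

Emit:
drive_tool([
  [0,0,0,0,0,0.05,1],
  [0,0,0,0,0,0,1],
])

```text
clock: 16.4
tool_pos: [0.5521, 0.1609, 0.0677]
orientation: [0.188, 0.736, 0.631, 0.16]
contact_force: [-1.9, 0.1, 0.6]
grip_width: 0.0188
```

```bash
python3 -c "
from hv import *
st()"
```

```text
pred frame mm (+3.3,+1.5) [ 0.28  0.78 -0.12] rot [ 0.01 -0.13  0.17] F frame [-1.4 -0.2  1.4] M [-0.04  0.77 -0.01] 16.4
```

Emit:
drive_tool([
  [0,0,0,0,0,0.04,1],
  [0,0,0,0,0,0,1],
])

```text
clock: 16.6
tool_pos: [0.5523, 0.1609, 0.0676]
orientation: [0.188, 0.736, 0.631, 0.16]
contact_force: [-9.6, -0.1, 11.6]
grip_width: 0.0188
```

```bash
python3 -c "
from hv import *
st()"
```

```text
pred frame mm (+3.3,+1.5) [ 0.32  0.8  -0.3 ] rot [ 0.02 -0.16  0.19] F frame [-2.9 -1.6 14.7] M [-0.45  1.29 -0.01] 16.6
```

Seated: the contact is stiff, 14.7 N at h≈−0.3 mm. I'll relax the press, release and retract.

Emit:
drive_tool([
  [0,0,0,0,0,-0.04,1],
  [0,0,0,0,0,0,0.8],
  [0,0,0,0,0,0,0.6],
  [0,0,0,0,0,0,0.4],
  [0,0,0,0,0,0,0.2],
  [0,0,0,0,0,0,0.1],
  [0,0,0,0,0,0,0.1],
  [0,0,0,0,0,0,0.1],
])

```text
clock: 17.4
tool_pos: [0.5523, 0.1611, 0.0677]
orientation: [0.188, 0.736, 0.631, 0.16]
contact_force: [0.3, 0.8, -0.5]
grip_width: 0.0764
```

Emit:
drive_tool([
  [0,0,0,0,0,-0.3,0.1],
  [0,0,0,0,0,-0.6,0.1],
  [0,0,0,0,0,-0.9,0.3],
  [0,0,0,0,0,-0.9,0.5],
  [0,0,0,0,0,-0.9,1],
  [0,0,0,0,0,0,1],
  [0,0,0,0,0,0,1],
  [0,0,0,0,0,0,1],
])

```text
clock: 18.2
tool_pos: [0.5095, 0.1676, 0.1461]
orientation: [0.188, 0.736, 0.631, 0.159]
contact_force: [-0.6, -0.7, -0.8]
grip_width: 0.0002
```

```bash
python3 - <<'E'
from hv import *
st()
ims={}
for n in("scene","top"): ims[n]=imaging.capture(n)[:,:,::-1]; cv2.imwrite(f"pics/k_{n}.png",ims[n])
def bx(c,n,P,col,u0,v0,f):
    q=((proj(n,P)+(x[8:10] if n=="scene" else x[6:8])-[u0,v0])*f).astype(int)
    for a,e in [(0,1),(1,2),(2,3),(3,0),(4,5),(5,6),(6,7),(7,4),(0,4),(1,5),(2,6),(3,7)]: cv2.line(c,tuple(map(int,q[a])),tuple(map(int,q[e])),col,1)
def view(n,u0,v0,w,h,f,gy,sy):
    c=cv2.resize(np.ascontiguousarray(ims[n][v0:v0+h,u0:u0+w]),None,fx=f,fy=f,interpolation=cv2.INTER_CUBIC)
    bx(c,n,box(0,0,0,6,110,150)@Rf.T+of,(0,255,0),u0,v0,f)
    bx(c,n,box(0,gy,16,46,36,28)@Rf.T+of,(255,0,255),u0,v0,f); bx(c,n,box(0,sy-3,0,24,54,6)@Rf.T+of,(255,255,0),u0,v0,f)
    return c
A=view("scene",275,225,115,115,4,154,103);B=view("top",95,145,85,115,4,154,103)
cv2.imwrite("pics/k1.png",np.hstack([A,B]))
E
```

```text
pred frame mm (+3.3,+1.5) [-0.96  0.68 89.33] rot [ 0.01 -0.1   0.17] F frame [-0.8 -0.7 -0.4] M [-0.02  0.46 -0.  ] 18.2
```

View pics/k1.png

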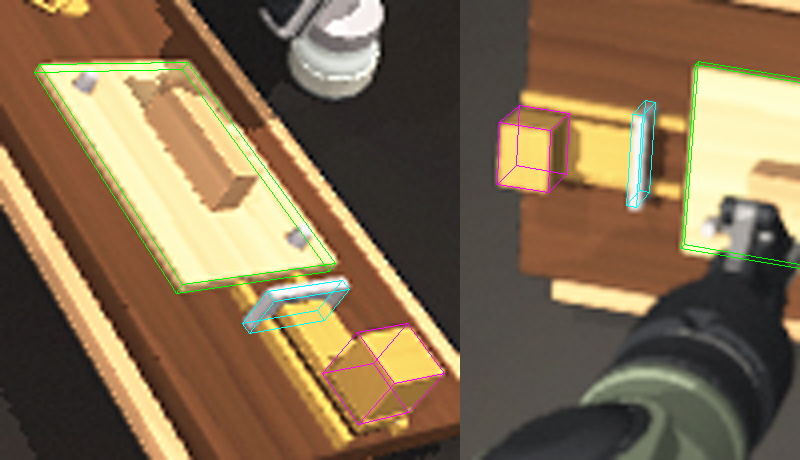

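The overlay shows the board lying exactly on the flush-seat outline, with both pins through the holes. The grip fits y≈154 and the stop y≈103, so home is at y≈117. I'll move the shut fingers beyond the grip's outer face at y≈190.

Emit:
drive_tool([
  [0,0,-0.03,0.5,0.04,0,1],
  [0,0,0,1,0,0,1],
  [0,0,0,1,0,0,1],
  [0,0,0,1,0,0,1],
  [0,0,0,1,0,0,1],
  [0,0,0,1,0,0,1],
  [0,0,0,1,0,0,1],
  [0,0,0,0.8,0,0,1],
  [0,0,0,0.4,0,0,1],
  [0,0,0,0,0,0,1],
])

```text
clock: 19.3
tool_pos: [0.5398, 0.3595, 0.146]
orientation: [0.188, 0.734, 0.632, 0.159]
contact_force: [0.2, 0.2, 0.2]
grip_width: -0.0002
```

```bash
python3 -c "
from hv import *
st()"
```

```text
pred frame mm (+3.3,+1.5) [ -1.38 194.84  89.42] rot [ 0.06 -0.11  0.44] F frame [0.2 0.2 0.1] M [-0.03  0.49 -0.  ] 19.3
```

Emit:
drive_tool([
  [0,0,0.06,0,0,0.5,1],
  [0,0,0,0,0,0.8,1],
  [0,0,0,0,0,0.8,1],
  [0,0,0,0,0,0.6,1],
  [0,0,0,0,0,0.3,1],
  [0,0,0,0,0,0,1],
])

```text
clock: 19.9
tool_pos: [0.5747, 0.3506, 0.0791]
orientation: [0.188, 0.738, 0.629, 0.159]
contact_force: [-0.2, 0.6, -0.8]
grip_width: 0.0
```

```bash
python3 -c "
from hv import *
st()"
```

```text
pred frame mm (+3.3,+1.5) [ -1.05 191.67  13.47] rot [-0.11 -0.03 -0.05] F frame [-0.7  0.6 -0.6] M [ 0.    0.46 -0.02] 19.9
```

Emit:
drive_tool([
  [0,0,0,-0.15,0.04,0,1],
  [0,0,0,-0.15,0,0,1],
  [0,0,0,-0.1,0,0,1],
  [0,0,0,-0.1,0,0,1],
  [0,0,0,-0.1,0,0,1],
  [0,0,0,-0.1,0,0,1],
  [0,0,0,-0.1,0,0,1],
])

```text
clock: 20.6
tool_pos: [0.5732, 0.3331, 0.0819]
orientation: [0.187, 0.737, 0.629, 0.161]
contact_force: [-0.5, 4.0, 2.6]
grip_width: 0.0
```

```bash
python3 -c "
from hv import *
st()"
```

```text
pred frame mm (+3.3,+1.5) [  1.3  174.12  15.41] rot [ 0.13 -0.18 -0.01] F frame [0.3 3.9 2.8] M [0.65 0.51 0.06] 20.6
```

Emit:
drive_tool([
  [0,0,0,-0.1,0,0,1],
  [0,0,0,-0.1,0,0,1],
  [0,0,0,-0.1,0,0,1],
  [0,0,0,-0.1,0,0,1],
  [0,0,0,-0.1,0,0,1],
])

```text
clock: 21.1
tool_pos: [0.5712, 0.3199, 0.0815]
orientation: [0.188, 0.737, 0.629, 0.16]
contact_force: [0.5, 3.4, 2.2]
grip_width: -0.0002
```

Emit:
drive_tool([
  [0,0,0,-0.1,0,0,1],
  [0,0,0,-0.1,0,0,1],
  [0,0,0,0,0,0,1],
])

```text
clock: 21.4
tool_pos: [0.5702, 0.3145, 0.0813]
orientation: [0.188, 0.737, 0.629, 0.16]
contact_force: [0.8, 1.7, 1.2]
grip_width: 0.0002
```

```bash
python3 -c "
from hv import *
st()"
```

```text
pred frame mm (+3.3,+1.5) [  1.02 155.3   14.83] rot [-0.01 -0.15 -0.03] F frame [1.  1.8 0.8] M [0.45 0.16 0.04] 21.4
```

Emit:
drive_tool([
  [0,0,0,-0.05,0,0,1],
  [0,0,0,-0.05,0,0,1],
  [0,0,0,-0.05,0,0,1],
  [0,0,0,-0.05,0,0,1],
  [0,0,0,0,0,0,1],
])

```text
clock: 21.9
tool_pos: [0.5694, 0.3099, 0.0812]
orientation: [0.188, 0.737, 0.629, 0.16]
contact_force: [0.3, 1.8, 0.9]
grip_width: 0.0002
```

Emit:
drive_tool([
  [0,0,0,-0.02,0,0,1],
  [0,0,0,-0.02,0,0,1],
  [0,0,0,-0.02,0,0,1],
  [0,0,0,-0.02,0,0,1],
])

```text
clock: 22.3
tool_pos: [0.5691, 0.3082, 0.0812]
orientation: [0.188, 0.737, 0.629, 0.16]
contact_force: [2.9, 2.9, 0.5]
grip_width: -0.0001
```

```bash
python3 -c "
from hv import *
st()"
```

```text
pred frame mm (+3.3,+1.5) [  0.93 148.89  14.85] rot [ 0.03 -0.14 -0.01] F frame [ 2.3  3.4 -0.7] M [ 0.69  0.04 -0.02] 22.3
```

Time is ample, so I'll continue in 0.5 mm steps and read the force often.

Emit:
drive_tool([
  [0,0,0,-0.02,0,0,1],
  [0,0,0,-0.02,0,0,1],
  [0,0,0,-0.02,0,0,1],
])

```text
clock: 22.6
tool_pos: [0.5689, 0.3067, 0.0813]
orientation: [0.188, 0.737, 0.629, 0.16]
contact_force: [2.4, 2.4, -0.7]
grip_width: -0.0
```

Emit:
drive_tool([
  [0,0,0,-0.02,0,0,1],
  [0,0,0,-0.02,0,0,1],
])

```text
clock: 22.8
tool_pos: [0.5687, 0.3057, 0.0812]
orientation: [0.188, 0.737, 0.629, 0.16]
contact_force: [2.1, 3.1, 0.1]
grip_width: -0.0
```

Emit:
drive_tool([
  [0,0,0,-0.02,0,0,1],
  [0,0,0,-0.02,0,0,1],
])

```text
clock: 23.0
tool_pos: [0.5685, 0.3047, 0.0812]
orientation: [0.187, 0.737, 0.629, 0.16]
contact_force: [4.0, 2.6, -0.1]
grip_width: 0.0001
```

Emit:
drive_tool([
  [0,0,0,-0.02,0,0,1],
  [0,0,0,0,0,0,1],
])

```text
clock: 23.2
tool_pos: [0.5683, 0.3042, 0.0812]
orientation: [0.188, 0.737, 0.629, 0.16]
contact_force: [2.5, 2.3, 0.1]
grip_width: -0.0002
```

Emit:
drive_tool([
  [0,0,0,-0.02,0,0,1],
  [0,0,0,0,0,0,1],
])

```text
clock: 23.4
tool_pos: [0.5683, 0.3037, 0.0812]
orientation: [0.188, 0.737, 0.629, 0.16]
contact_force: [3.3, 2.0, 0.6]
grip_width: 0.0001
```

Emit:
drive_tool([
  [0,0,0,-0.02,0,0,1],
  [0,0,0,0,0,0,1],
])

```text
clock: 23.6
tool_pos: [0.5682, 0.3033, 0.0812]
orientation: [0.187, 0.737, 0.629, 0.16]
contact_force: [1.1, 2.2, -0.1]
grip_width: -0.0
```

```bash
python3 -c "
from hv import *
st()"
```

```text
pred frame mm (+3.3,+1.5) [  0.81 143.86  14.89] rot [ 0.03 -0.13 -0.01] F frame [ 0.7  2.3 -0.4] M [0.63 0.12 0.  ] 23.6
```

Emit:
drive_tool([
  [0,0,0,-0.02,0,0,1],
  [0,0,0,0,0,0,1],
])

```text
clock: 23.8
tool_pos: [0.5681, 0.3028, 0.0813]
orientation: [0.187, 0.737, 0.629, 0.16]
contact_force: [2.2, 2.9, 0.6]
grip_width: 0.0002
```

Emit:
drive_tool([
  [0,0,0,-0.02,0,0,1],
  [0,0,0,0,0,0,1],
])

```text
clock: 24.0
tool_pos: [0.5681, 0.3022, 0.0812]
orientation: [0.188, 0.737, 0.629, 0.16]
contact_force: [1.8, 2.8, -0.7]
grip_width: -0.0
```

Emit:
drive_tool([
  [0,0,0,-0.02,0,0,1],
  [0,0,0,0,0,0,1],
])

```text
clock: 24.2
tool_pos: [0.568, 0.3022, 0.0813]
orientation: [0.187, 0.737, 0.629, 0.16]
contact_force: [3.2, 3.9, -1.4]
grip_width: 0.0002
```

Motion stalled at y=0.3022 and the force is starting to rise, probably the stop. Quarter-millimetre steps now.

Emit:
drive_tool([
  [0,0,0,-0.01,0,0,1],
  [0,0,0,0,0,0,1],
])

```text
clock: 24.4
tool_pos: [0.568, 0.3022, 0.0813]
orientation: [0.187, 0.737, 0.63, 0.16]
contact_force: [2.5, 4.2, -1.6]
grip_width: 0.0002
```

Emit:
drive_tool([
  [0,0,0,-0.01,0,0,1],
  [0,0,0,0,0,0,1],
])

```text
clock: 24.6
tool_pos: [0.568, 0.3022, 0.0813]
orientation: [0.187, 0.737, 0.63, 0.161]
contact_force: [3.5, 5.0, -1.8]
grip_width: -0.0001
```

```bash
python3 -c "
from hv import *
st()"
```

```text
pred frame mm (+3.3,+1.5) [  0.86 142.79  14.95] rot [ 0.14 -0.12 -0.01] F frame [ 1.5  5.5 -2.9] M [ 1.19  0.21 -0.05] 24.6
```

Emit:
drive_tool([
  [0,0,0,-0.02,0,0,1],
  [0,0,0,0,0,0,1],
])

```text
clock: 24.8
tool_pos: [0.568, 0.3022, 0.0813]
orientation: [0.186, 0.737, 0.63, 0.161]
contact_force: [3.9, 6.3, -1.1]
grip_width: 0.0
```

```bash
python3 -c "
from hv import *
st()"
```

```text
pred frame mm (+3.3,+1.5) [  0.86 142.75  14.98] rot [ 0.2  -0.11 -0.  ] F frame [ 2.   6.8 -2.3] M [1.46 0.29 0.04] 24.8
```

Emit:
drive_tool([
  [0,0,0,-0.02,0,0,1],
  [0,0,0,0,0,0,1],
])

```text
clock: 25.0
tool_pos: [0.568, 0.3023, 0.0813]
orientation: [0.186, 0.737, 0.63, 0.161]
contact_force: [4.0, 8.0, -3.3]
grip_width: -0.0002
```

```bash
python3 -c "
from hv import *
st()"
```

```text
pred frame mm (+3.3,+1.5) [  0.85 142.76  15.  ] rot [ 0.26 -0.1   0.01] F frame [ 0.8  8.5 -4.2] M [ 1.74  0.25 -0.01] 25.0
```

Pressed home: 8.5 N against the stop with no motion, below the 14 N limit. The position, 142.8, is within 1 mm of the expected 143.4. Back off and retract.

Emit:
drive_tool([
  [0,0,0,0.08,0,0,1],
  [0,0,0,0.3,0,0,1],
  [0,0,0,0.5,0,0,1],
  [0,0,0,0,0,-0.5,1],
  [0,0,0,0,0,-1,1],
  [0,0,0,0,0,-1,1],
  [0,0,0,0,0,-1,1],
  [0,0,0,0.5,0,-1,1],
  [0,0,0,0.8,0,-1,1],
  [0,0,0,0.8,0,0,1],
])

```text
clock: 26.0
tool_pos: [0.5146, 0.3861, 0.207]
orientation: [0.188, 0.737, 0.629, 0.163]
contact_force: [0.3, 0.3, -0.6]
grip_width: 0.0005
```

Emit:
drive_tool([
  [0,0,0,0.8,-0.5,0,1],
  [0,0,0,0.8,-0.8,0,1],
  [0,0,0,0.8,-0.8,0,1],
  [0,0,0,0.5,-0.8,0,1],
  [0,0,0,0,0,0,1],
])

```text
clock: 26.5
tool_pos: [0.4602, 0.4667, 0.1661]
orientation: [0.187, 0.736, 0.631, 0.159]
contact_force: [-0.8, 0.4, 0.1]
grip_width: 0.0002
```

```bash
python3 - <<'E'
from hv import *
st()
a0=cv2.cvtColor(cv2.imread("pics/scene0.png"),6).astype(int);k0=cv2.cvtColor(cv2.imread("pics/k_scene.png"),6)
ims={n:np.ascontiguousarray(imaging.capture(n)[:,:,::-1]) for n in("scene","top")}
for n in ims: cv2.imwrite(f"pics/f_{n}.png",ims[n])
# stop shift: match the stop's bright top edge against before
g=cv2.cvtColor(ims["scene"],6); q=proj("scene",(box(0,100,24,24,54,6)@Rf.T+of))+x[8:10]; u0,v0=np.floor(q.min(0)).astype(int)-1; u1,v1=np.ceil(q.max(0)).astype(int)+1
for nm,ref in(("scene0",a0.astype(np.uint8)),("k",k0)):
    m=cv2.matchTemplate(g[v0-4:v1+5,u0-4:u1+5],ref[v0:v1+1,u0:u1+1],cv2.TM_CCOEFF_NORMED); print(nm,"stop shift px",np.array(cv2.minMaxLoc(m)[3])-4,cv2.minMaxLoc(m)[1])
def view(n,u0,v0,w,h,f):
    c=cv2.resize(ims[n][v0:v0+h,u0:u0+w],None,fx=f,fy=f,interpolation=cv2.INTER_CUBIC)
    for P,col in((box(0,0,0,6,110,150),(0,255,0)),(box(0,117,16,46,36,28),(255,0,255)),(box(0,100,0,24,54,6),(255,255,0))):
        q=((proj(n,P@Rf.T+of)+(x[8:10] if n=="scene" else x[6:8])-[u0,v0])*f).astype(int)
        for a,e in [(4,5),(5,6),(6,7),(7,4)]: cv2.line(c,tuple(map(int,q[a])),tuple(map(int,q[e])),col,1)
    return c
cv2.imwrite("pics/f1.png",np.hstack([view("scene",275,225,110,110,4),view("top",100,145,85,110,4)]))
E
```

```text
pred frame mm (+3.3,+1.5) [-76.26 288.25 152.  ] rot [-0.01 -0.02  0.26] F frame [-0.7  0.2  0.5] M [-0.01  0.52  0.04] 26.5
scene0 stop shift px [4 4] 0.0773160457611084
k stop shift px [4 4] 0.11224152892827988
```

View pics/f1.png

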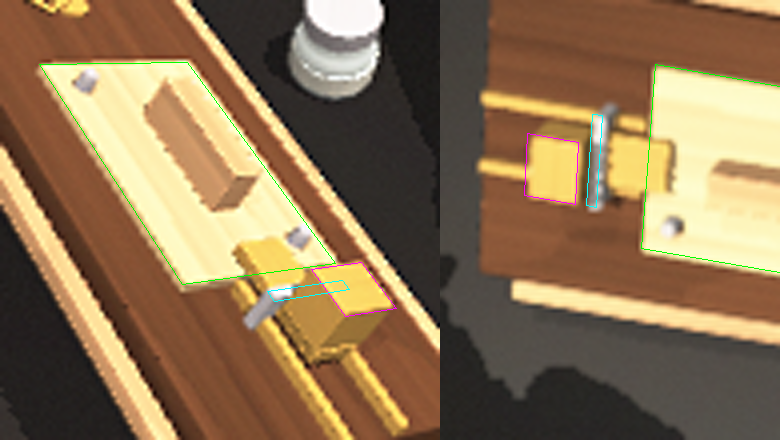

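The final view shows the board still flush with both pins through. The latch bar overlaps the board edge, the grip is at y≈117 against the stop, and the stop's visible leg is where it was at (250,325) in the crop. The arm is clear.

```bash
python3 -c "
from plant import r
print(r.job_done())"
```

```text
the job is handed in; nothing more can be done
None
```

The board is seated flush over both pins, batten side up, and the latch is closed against its stop. I handed the job in at about 26.5 s of the 54 s allowed.

- **Grasp:** My first grasp closed above the batten. The reported tool position turned out to be about 32 mm below the real fingertips. I found this by touching the batten top (36 N at the peak on the wrist) and confirmed it in the images. The second grasp held at 18.7 mm, against a 20 mm batten.
- **Board:** I lowered it in 1.5 mm steps. It met a stiff stop at the expected height with about 15 N, and the overlay matched the flush position with both pins through the holes.
- **Latch:** I pushed the grip until it stopped moving, then up to 8.5 N, below the 14 N that would shift the stop. It stopped within 1 mm of where I expected it.
- **Final check:** The latch bar overlaps the board edge, and the grip sits about 14 mm from the stop. The gripper was clear of everything, with near-zero force.
- **Weak points:** The automatic image match on the stop gave no usable result, because the closed grip hides most of it. I judged the stop unmoved by its visible leg and the steady position under load. I didn't check the other items on the desk separately at the end. Nothing I saw or felt suggested contact with them.
- **Budget:** I viewed 14 pictures, which is 4 over the budget of 10.

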